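# Isolate the UV cabinet and hold its lid open

### The arm

A 7-joint arm with a two-finger parallel gripper is mounted at the origin on a cart in front of the work surface, level with it; the furniture and walls round the work are solid. World frame = base frame: x ahead of the robot, y to its left, z up, the work surface at z = 0. Lengths are in mm, angles in rad, forces in N, time in s.
With the tool pointing down it reaches from about 400 to 875 mm from the base axis. Payload 4.4 kg.
Tool frame: the origin (TCP) lies midway between the tips of the shut fingers; the grasp point (between the pads) lies 19 mm behind it; z points along the fingers, y is the line along which they close (so a half turn about z gives the same grasp; the last joint's range is limited). The gripper opens to 85 mm and grips with 20 to 120 N. Pads are 22 mm wide; open, the fingers measure 114 mm over their backs; the gripper's body (76 mm by 85 mm) begins 54 mm behind the grasp point. The pads swing forward as they close: fully open they stand 13 mm farther back than shut.
Start: joints at [1.261, 0.628, 0.038, 1.517, -0.027, 0.996, -0.02], TCP at [156.933, -630.785, 209.013] pointing down, gripper open.
Joint ranges: [-3.06, 3.06], [-0.37, 2.12], [-1.25, 1.32], [0.18, 2.47], [-1.1, 4.24], [0.23, 1.98], [-2.94, 2.94]. Speed limits (rad/s): [2.57, 2.57, 3.14, 3.14, 3.14, 3.14, 3.14].

### API

Orientations are given as [roll, pitch, yaw] about the fixed x, y, z axes, in that order (R = Rz(yaw) Ry(pitch) Rx(roll)).
In Python, from cell import read_state, get_image, finish_job gives the robot as it stands.
- The arm moves only by the tool send_rows, never from a script. Its argument "series" is a list of rows, each an object of numbers: "ax", "ay", "az": the turn, a rotation vector about the tool's x, y, z in rad; "dx", "dy", "dz": the shift along the tool's x, y, z in cm; "hand": the closure, from 0 (fully open) to 1 (shut). In form: [{"ax": .., "ay": .., "az": .., "dx": .., "dy": .., "dz": .., "hand": ..}, ...]. A call has 1 to 10 rows; each row is the pose to reach, as a shift and turn from the pose commanded when the call began, along the tool's axes at that moment; what a row does not reach only later rows make up. A row lasts 1/10 s, in which the tool goes at most 50 mm and 8.59 degrees, less where a joint would pass 70% of its speed; a pose out of reach is approached as far as the arm can. A call with a gripper value outside its range is refused whole. The fingers move at their own pace and stop on an object; the grip force is fixed at half the most. Time passes only in rows, so rows that repeat a pose let the fingers close. It gives the time, the measured TCP pose, the force, the opening and the grip force at its end, in the units of the state.
- read_state(): the state, without advancing time (a new reading comes with each control period).
- get_image(name): name is "side" or "top" or "wrist"; returns a dict with "pixels" (384x512x3 uint8, red, green, blue), "mtx" (3x3 intrinsics, pixels), "R" (3x3) and "t" (3): a world point X has camera coordinates R X + t. Camera axes: x right, y down, z forward; pixel columns grow to the right and rows downward; lengths in mm; the calibration is good to about 2 mm. A picture is of the moment at which its call begins. There is no depth.
- finish_job(): hands the job in; it is judged then, once.
The state is a dict: "clock": time; "qpos": joint angles; "qd": joint speeds; "tau": joint torques, N m; "eef_pos": TCP position; "tool_rot": TCP orientation; "force": force on the tool from outside, world axes, zero at the start; "torque": the same for the moment, N m; "width": finger opening in mm; "gripper_force": force on a finger pad.
Only numpy, scipy, OpenCV 4.12 (cv2) and the standard library are available. Lean on these libraries where they do the work, as an engineer would, in place of code of your own. Each camera call takes 0.05 s, during which the arm holds its last target. There are 200 camera calls.

### The job

Switch the UV cabinet off at its isolator first, by throwing the red lever right over from the green-marked (on) side to the white-marked (off) side while the lid is still shut. Then take the lid by its steel bar handle, raise it to 60 degrees from closed and keep holding it there so that a colleague can take out the dishes: it springs shut if let go, so finish with the bar still in the gripper and the lid still at 60 degrees. Leave the dishes and everything else on the bench where they are.

Things in the scene. Friction and masses are not known exactly. Their poses are not given: they have to be found in the camera images.
- chamber: UV cabinet: white tub 180 (x) x 220 (y) x 78 mm high with a blue front panel, fixed to the bench. Origin: centre of its underside on the bench; +x points to its back (hinge side), z up. Its lid lies on top, upper face at height 88 mm.
- chamber_lid (a joint): Lid of the UV cabinet (white frame round an amber window, 184 x 220 x 10 mm, about 0.35 kg with its handle, may vary by a quarter). Angle in rad: 0 closed, grows as the front rises, 1.047 is 60 degrees, stop at 1.5. Hinge axis: the line along the cabinet's y through its (x = +92 mm, z = 83 mm). Gravity and a spring shut it from every angle; lifting at the bar takes about 2 to 5 N.
- lid_bar (a point): Centre of the steel bar handle of the lid: round bar 12 mm thick, lying along the cabinet's y, with 108 mm clear between its two arms. This point lies 230 mm from the hinge axis and, with the lid closed, 83 mm above the bench, 42 mm clear ahead of the lid's front edge (47 mm clear ahead of the tub's). Its axes turn with the lid; closed they are those of the cabinet: x towards the hinge, y along the bar. The bar turns between the pads of a gripper that closes across it.
- isolator: Isolator: grey box 80 (x) x 90 (y) mm with a black top plate at height 49 mm, fixed to the bench to the left or to the right of the cabinet. Origin: centre of its underside on the bench, z up. A green strip marks the on side (its +y), a white strip the off side (its -y).
- lever (a joint): Red-gripped lever of the isolator, in rad: 0 on (leaning 0.6 rad to the isolator's +y, the green strip), 0.6 upright, 1.2 off (leaning 0.6 rad to its -y, the white strip). It pivots about the isolator's x axis 52 mm above the bench and falls from the middle to the nearer stop; under 2 N at the tip moves it.
- lever_tip (a point): Free end of the lever, on its axis, 80 mm from the pivot; the red grip is the last 38 mm, 18 mm thick; steel rod of 10 mm below.
- dish_a: Petri dish, 66 mm across, 15 mm high, loose in the cabinet's left half; stays there. Origin: centre of its underside.
- dish_b: Petri dish like dish_a, in the right half; stays there. Origin: centre of its underside.
- blue_cup: Specimen cup with blue lid, 60 mm across, 72 mm high, on the side of the cabinet away from the isolator; bystander. Origin: centre of its underside.
- bench_timer: White bench timer, 68 x 62 x 19 mm, in front; bystander. Origin: centre of its underside.
- red_marker: Red marker, 136 mm long, 12 mm thick, in front; bystander. Origin: centre of its underside.
- green_tape: Roll of green tape, 60 mm across, 18 mm high, in front; bystander. Origin: centre of its underside.
- small_bottle: Small reagent bottle with red cap, 44 mm across, 110 mm high, at the back right; bystander. Origin: centre of its underside.

How it is judged (in metres and radians):
On the way:
1. isolator lever right over at off while the lid is still shut (value of joint lever above 1.1 rad and value of joint chamber_lid below 0.08 rad), for 0.2 s.
At the end, for the whole second after the job is handed in: The lid rests at 60 degrees, give or take 7 (0.925 to 1.17 rad), carried by the fingers (over 1 N) with the grasp point within 60 mm of the bar's centre; the lever is at off (over 1.1 rad); all loose things lie within 30 mm of where they were, so nothing else props the lid (value of joint chamber_lid between 0.925 and 1.17 rad and velocity of joint chamber_lid between -0.05 and 0.05 rad/s and contact force between the fingers and chamber_lid above 1 N and distance between the grasp point and lid_bar below 0.06 m and value of joint lever above 1.1 rad and distance of each of dish_a, dish_b, blue_cup, bench_timer, red_marker, green_tape, small_bottle from where it was at the start of the episode below 0.03 m); the arm keeps its last pose, push and grip.
It fails at once if the lid was raised (over 0.15 rad) while the isolator was not off (value of joint chamber_lid above 0.15 rad and value of joint lever below 1 rad).
It fails at once if a dish in the cabinet was moved by more than 30 mm (distance of any of dish_a, dish_b from where it was at the start of the episode above 0.03 m).
It fails at once if a bystander (cup, timer, marker, tape or bottle) was moved by more than 30 mm (distance of any of blue_cup, bench_timer, red_marker, green_tape, small_bottle from where it was at the start of the episode above 0.03 m).
It also fails if it takes over 51 s, if anything falls off the work surface, if the arm or the gripper's body presses on something with over 40 N, if the wrist force passes 120 N, or if a joint passes its speed limit or range.

## Working session

There is one attempt and no reset: what is moved stays moved. The work goes in short steps, Python scripts to look and compute and a tool call to move; the robot and the scene stay as the last step left them, time stands still between calls to the robot, and variables do not carry over. Pictures are saved under pics/ and viewed, at most 10 in all, crops included, and the job is handed in when it is done.

Besides the shell and the picture viewer there is one more tool, called after ">>>" as name(argument=value, ...), one argument or row to a line, values as JSON. send_rows: Moves the arm, as the interface text tells. Its arguments: {"type":"object","properties":{"series":{"type":"array","items":{"type":"object","properties":{"ax":{"type":"number"},"ay":{"type":"number"},"az":{"type":"number"},"dx":{"type":"number"},"dy":{"type":"number"},"dz":{"type":"number"},"hand":{"type":"number"}}}}},"required":["series"]}

```bash
mkdir -p pics; ls
python3 - <<'E'
from cell import *
import cv2,numpy as np
print(read_state())
for n in("top","side"):
    d=get_image(n);cv2.imwrite(f"pics/{n}0.png",d["pixels"][:,:,::-1]);np.savez(f"{n}0.npz",**d);print(n,d["mtx"].tolist(),d["R"].round(3).tolist(),d["t"])
E
```

```text
pics
{'clock': 0.0, 'qpos': array([ 1.26117359,  0.6293531 ,  0.03841683,  1.51837946, -0.02702857,
        0.99629204, -0.01998647]), 'qd': array([ 1.19419203e-03, -5.88806467e-04, -3.79273852e-04, -2.24162906e-03,
       -2.61053048e-03,  2.32824079e-03, -9.87061470e-05]), 'tau': array([-2.15667596e-04, -5.63405585e+01,  1.22576125e+00, -1.93445849e+01,
        1.08869458e-02,  1.04131954e-02,  1.08301779e-05]), 'eef_pos': array([ 156.80701385, -630.1082737 ,  208.08047662]), 'tool_rot': array([-3.13967745e+00, -1.28480284e-05,  2.43840774e-01]), 'force': array([ 0.43440868, -0.50336085,  1.02891219]), 'torque': array([-0.02215228,  0.02341134, -0.00937946]), 'gripper_force': 0.0, 'width': 85.57715746893614}
top [[469.846226374764, 0.0, 256.43326984521184], [0.0, 469.846226374764, 188.1427846878974], [0.0, 0.0, 1.0]] [[-0.002, -1.0, -0.006], [-0.995, 0.003, -0.096], [0.096, 0.005, -0.995]] [  39.60103973  524.04285357 1673.28303198]
side [[406.6178358852381, 0.0, 264.1822860547237], [0.0, 406.6178358852381, 186.90496476795082], [0.0, 0.0, 1.0]] [[-0.097, -0.995, 0.01], [-0.823, 0.075, -0.564], [0.56, -0.063, -0.826]] [ 68.34722435 513.65455721 849.80865895]
```

View pics/top0.png

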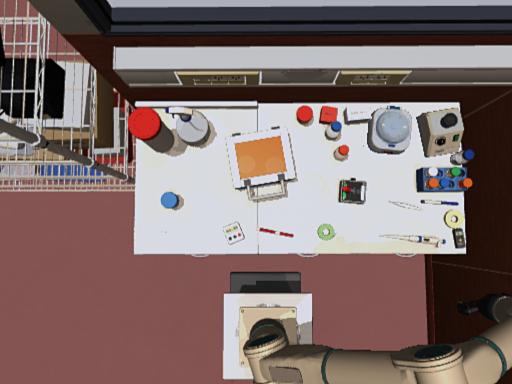

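View pics/side0.png

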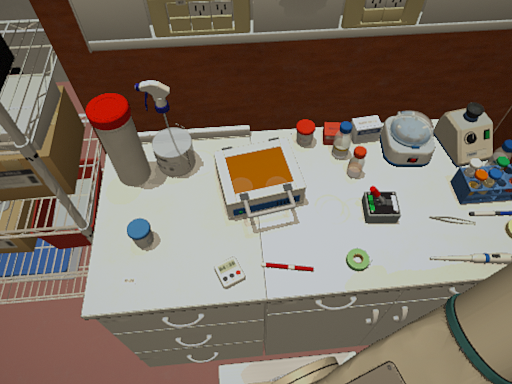

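The top view shows the cabinet at about (262,160), its bar near (267,195), and the isolator at (352,191) on the right with its green strip on the left. I'll enlarge both for accurate measurement.

Run:
```python
import cv2,numpy as np
t=cv2.imread("pics/top0.png");s=cv2.imread("pics/side0.png")
a=cv2.resize(t[120:210,220:375],None,fx=5,fy=5,interpolation=cv2.INTER_CUBIC)
cv2.imwrite("pics/topc.png",a)
b=cv2.resize(s[135:235,210:410],None,fx=4,fy=4,interpolation=cv2.INTER_CUBIC)
cv2.imwrite("pics/sidec.png",b)
```

```text
(no output)
```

View pics/topc.png

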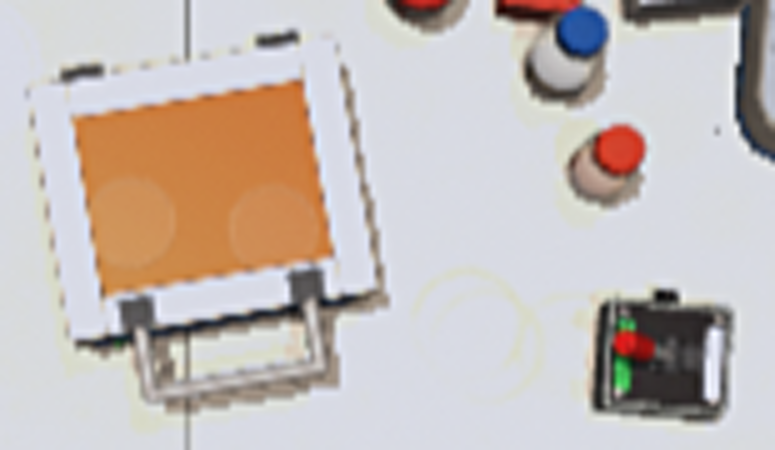

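View pics/sidec.png

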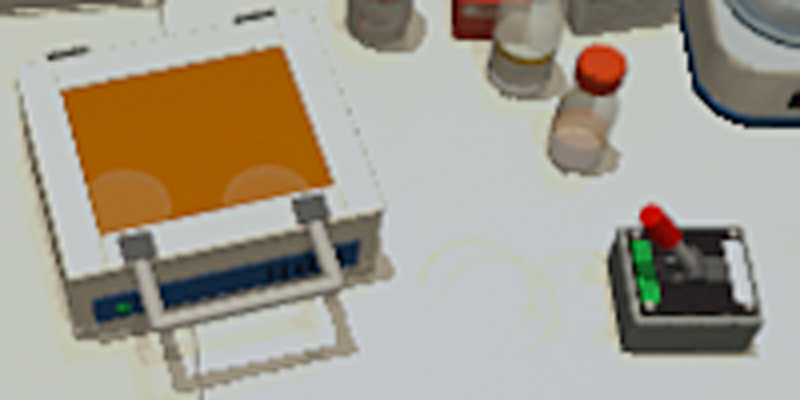

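```bash
cat > h.py <<'E'
import numpy as np
def back(n,uv,z):
    d=np.load(n+"0.npz");s,o=((5,(220,120)) if n=="top" else (4,(210,135)))
    p=(np.array(uv)+.5)/s-.5+o
    r=d["R"].T@np.linalg.solve(d["mtx"],[*p,1]);c=-d["R"].T@d["t"]
    return (c+r*(z-c[2])/r[2])[:2]
E
python3 - <<'E'
from h import *
for n,L in {"top":dict(lid=([(30,90),(332,40),(383,292),(75,340)],88),bar=([(155,395),(325,367)],83),green=([(624,355)],50),white=([(714,365)],50),tip=([(628,343)],118),iso=([(605,300),(733,310),(722,415),(597,405)],49)),
"side":dict(lid=([(20,70),(303,18),(382,210),(75,275)],88),bar=([(160,320),(338,286)],83),green=([(645,272)],50),white=([(737,272)],50),tip=([(652,212)],118),iso=([(612,230),(745,230),(762,318),(622,322)],49))}.items():
    for k,(uv,z) in L.items():
        P=np.array([back(n,u,z) for u in uv]);print(n,k,P.round(0).tolist(),P.mean(0).round(1))
        if k=="lid":print([np.linalg.norm(P[i]-P[i-1]).round() for i in range(4)],[np.degrees(np.arctan2(*(P[i]-P[i-1])[::-1])).round(1) for i in range(4)])
        if k=="bar":print("angle",np.degrees(np.arctan2(*(P[0]-P[1])[::-1])).round(1),np.linalg.norm(P[0]-P[1]))
E
```

```text
top lid [[697.0, 146.0], [732.0, -67.0], [553.0, -101.0], [520.0, 114.0]] [625.7  23.2]
[np.float64(180.0), np.float64(216.0), np.float64(182.0), np.float64(217.0)] [np.float64(10.3), np.float64(-80.6), np.float64(-169.2), np.float64(98.7)]
top bar [[482.0, 58.0], [501.0, -60.0]] [491.7  -0.9]
angle 99.2 120.14903472155746
top green [[512.0, -275.0]] [ 512.1 -274.7]
top white [[505.0, -338.0]] [ 504.8 -338.4]
top tip [[514.0, -265.0]] [ 514.2 -265.2]
top iso [[552.0, -262.0], [544.0, -353.0], [469.0, -343.0], [477.0, -255.0]] [ 510.4 -303.4]
side lid [[698.0, 143.0], [728.0, -64.0], [555.0, -95.0], [522.0, 112.0]] [625.6  24.1]
[np.float64(178.0), np.float64(209.0), np.float64(176.0), np.float64(210.0)] [np.float64(9.9), np.float64(-81.6), np.float64(-169.7), np.float64(98.9)]
side bar [[486.0, 60.0], [501.0, -58.0]] [493.5   0.7]
angle 97.2 119.01925910009054
side green [[513.0, -274.0]] [ 512.8 -274.4]
side white [[507.0, -337.0]] [ 507.  -337.4]
side tip [[517.0, -264.0]] [ 517.2 -264.4]
side iso [[549.0, -260.0], [541.0, -353.0], [470.0, -345.0], [476.0, -250.0]] [ 509.2 -301.9]
```

The measurements agree with the given sizes:
- **Cabinet:** origin about (626,24), yaw about 0.166.
- **Bar:** centre about (491,0).
- **Isolator:** centre about (509,-304), yaw about -0.1.
- **Lever tip:** about (515,-263).

I'll fly to the green side of the lever with the fingers shut.

>>> send_rows(
  series=[
    {"dx":4,"dy":-2.9,"az":-0.149,"hand":1},
    {"dx":8,"dy":-5.8,"az":-0.298,"hand":1},
    {"dx":12,"dy":-8.7,"az":-0.447,"hand":1},
    {"dx":16,"dy":-11.6,"az":-0.596,"hand":1},
    {"dx":20,"dy":-14.5,"az":-0.745,"hand":1},
    {"dx":24,"dy":-17.4,"az":-0.894,"hand":1},
    {"dx":28,"dy":-20.3,"az":-1.043,"hand":1},
    {"dx":32,"dy":-23.2,"az":-1.192,"hand":1},
    {"dx":36,"dy":-26.1,"az":-1.341,"hand":1},
    {"dx":40,"dy":-29,"az":-1.49,"hand":1},
  ],
)

```text
invalid input at $.series[0]: expected keys ax, ay, az, dx, dy, dz, hand
```

>>> send_rows(
  series=[
    {"ax":0,"ay":0,"dz":0,"dx":4,"dy":-2.9,"az":-0.149,"hand":1},
    {"ax":0,"ay":0,"dz":0,"dx":8,"dy":-5.8,"az":-0.298,"hand":1},
    {"ax":0,"ay":0,"dz":0,"dx":12,"dy":-8.7,"az":-0.447,"hand":1},
    {"ax":0,"ay":0,"dz":0,"dx":16,"dy":-11.6,"az":-0.596,"hand":1},
    {"ax":0,"ay":0,"dz":0,"dx":20,"dy":-14.5,"az":-0.745,"hand":1},
    {"ax":0,"ay":0,"dz":0,"dx":24,"dy":-17.4,"az":-0.894,"hand":1},
    {"ax":0,"ay":0,"dz":0,"dx":28,"dy":-20.3,"az":-1.043,"hand":1},
    {"ax":0,"ay":0,"dz":0,"dx":32,"dy":-23.2,"az":-1.192,"hand":1},
    {"ax":0,"ay":0,"dz":0,"dx":36,"dy":-26.1,"az":-1.341,"hand":1},
    {"ax":0,"ay":0,"dz":0,"dx":40,"dy":-29,"az":-1.49,"hand":1},
  ],
)

```text
clock: 1.1
eef_pos: [475.9, -251.2, 209.0]
tool_rot: [-3.141, 0.0, 1.74]
force: [0.7, -1.7, 0.2]
width: 0.2
gripper_force: 0.0
```

>>> send_rows(
  series=[
    {"ax":0,"ay":0,"az":0,"dx":3.2,"dy":2.5,"dz":0,"hand":1},
    {"ax":0,"ay":0,"az":0,"dx":3.6,"dy":4.9,"dz":0,"hand":1},
    {"ax":0,"ay":0,"az":0,"dx":3.6,"dy":4.9,"dz":4,"hand":1},
    {"ax":0,"ay":0,"az":0,"dx":3.6,"dy":4.9,"dz":8,"hand":1},
    {"ax":0,"ay":0,"az":0,"dx":3.6,"dy":4.9,"dz":11.4,"hand":1},
    {"ax":0,"ay":0,"az":0,"dx":3.6,"dy":4.9,"dz":11.4,"hand":1},
  ],
)

```text
clock: 1.7
eef_pos: [513.7, -208.2, 90.8]
tool_rot: [-3.133, -0.005, 1.734]
force: [-0.4, 0.3, 0.1]
width: 0.0
gripper_force: 0.0
```

>>> send_rows(
  series=[
    {"ax":0,"ay":0,"az":0,"dx":-2,"dy":-0.5,"dz":0,"hand":1},
    {"ax":0,"ay":0,"az":0,"dx":-4,"dy":-1,"dz":0,"hand":1},
    {"ax":0,"ay":0,"az":0,"dx":-5.5,"dy":-1.4,"dz":0,"hand":1},
    {"ax":0,"ay":0,"az":0,"dx":-6.5,"dy":-1.6,"dz":0,"hand":1},
    {"ax":0,"ay":0,"az":0,"dx":-7.5,"dy":-1.8,"dz":0,"hand":1},
    {"ax":0,"ay":0,"az":0,"dx":-8.5,"dy":-2,"dz":0,"hand":1},
    {"ax":0,"ay":0,"az":0,"dx":-9.2,"dy":-2.2,"dz":0,"hand":1},
    {"ax":0,"ay":0,"az":0,"dx":-9.8,"dy":-2.4,"dz":0,"hand":1},
    {"ax":0,"ay":0,"az":0,"dx":-9.8,"dy":-2.4,"dz":0,"hand":1},
  ],
)

```text
clock: 2.6
eef_pos: [509.7, -321.4, 107.2]
tool_rot: [3.14, 0.019, 1.728]
force: [-18.8, -10.0, 60.4]
width: -0.3
gripper_force: 30.5
```

>>> send_rows(
  series=[
    {"ax":0,"ay":0,"az":0,"dx":2,"dy":0,"dz":0,"hand":1},
    {"ax":0,"ay":0,"az":0,"dx":5,"dy":0,"dz":-3,"hand":1},
    {"ax":0,"ay":0,"az":0,"dx":8,"dy":0,"dz":-7,"hand":1},
    {"ax":0,"ay":0,"az":0,"dx":11,"dy":0,"dz":-11.4,"hand":0.5},
    {"ax":0,"ay":0,"az":0,"dx":11,"dy":0,"dz":-11.4,"hand":0.5},
  ],
)

```text
clock: 3.1
eef_pos: [495.8, -197.8, 216.0]
tool_rot: [3.131, 0.004, 1.739]
force: [1.1, 0.3, 0.1]
width: 28.0
gripper_force: 0.0
```

Run:
```python
from cell import *
import cv2
s=get_image("side")["pixels"][:,:,::-1]
cv2.imwrite("pics/side1.png",cv2.resize(s[135:285,210:410],None,fx=3,fy=3,interpolation=cv2.INTER_CUBIC))
print(read_state())
```

```text
{'clock': 3.15, 'qpos': array([ 0.61650169,  0.47622566, -0.41504627,  1.83689432,  0.24509581,
        0.87004466,  0.25150319]), 'qd': array([ 0.02162473,  0.07226542,  0.0590481 ,  0.02125416,  0.03091577,
       -0.0289887 ,  0.00250347]), 'tau': array([-5.48159145e-01, -4.55094552e+01, -4.11530748e+00, -1.72755808e+01,
       -1.53932828e-01,  1.08882654e-01, -2.98462878e-02]), 'eef_pos': array([ 494.62877151, -199.79728315,  213.94003039]), 'tool_rot': array([3.13407431, 0.0039588 , 1.73734419]), 'force': array([ 0.36582684, -0.33696252, -0.61741976]), 'torque': array([ 0.01476933, -0.03181217, -0.02428501]), 'gripper_force': 0.0, 'width': 35.93999875765863}
```

View pics/side1.png

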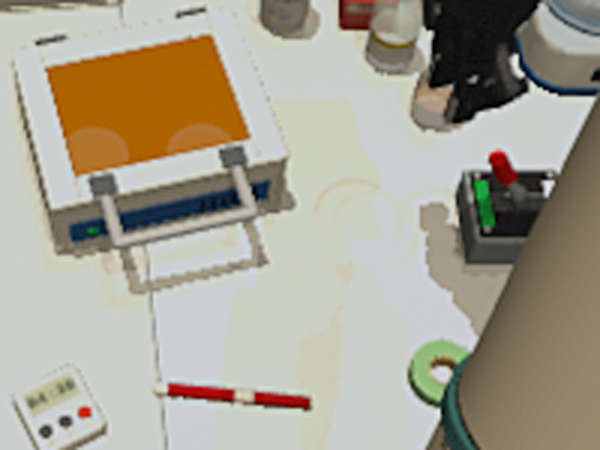

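The side view shows the lever at (500,165), still leaning to the green side, and the lid shut. The 60 N upward reading suggests I overran onto the thrown lever and then dragged it back as I retreated. I'll push again, higher and shorter, and lift straight off.

>>> send_rows(
  series=[
    {"ax":0,"ay":0,"az":0,"dx":-1.5,"dy":1.8,"dz":0,"hand":1},
    {"ax":0,"ay":0,"az":0,"dx":-1.5,"dy":1.8,"dz":4,"hand":1},
    {"ax":0,"ay":0,"az":0,"dx":-1.5,"dy":1.8,"dz":8,"hand":1},
    {"ax":0,"ay":0,"az":0,"dx":-1.5,"dy":1.8,"dz":10.5,"hand":1},
    {"ax":0,"ay":0,"az":0,"dx":-1.5,"dy":1.8,"dz":10.5,"hand":1},
    {"ax":0,"ay":0,"az":0,"dx":-1.5,"dy":1.8,"dz":10.5,"hand":1},
  ],
)

```text
clock: 3.75
eef_pos: [512.1, -214.0, 104.0]
tool_rot: [-3.141, -0.0, 1.733]
force: [0.5, 0.3, -0.2]
width: -0.3
gripper_force: 0.0
```

>>> send_rows(
  series=[
    {"ax":0,"ay":0,"az":0,"dx":-1.5,"dy":-0.4,"dz":0,"hand":1},
    {"ax":0,"ay":0,"az":0,"dx":-3,"dy":-0.8,"dz":0,"hand":1},
    {"ax":0,"ay":0,"az":0,"dx":-4,"dy":-1.1,"dz":0,"hand":1},
    {"ax":0,"ay":0,"az":0,"dx":-5,"dy":-1.4,"dz":0,"hand":1},
    {"ax":0,"ay":0,"az":0,"dx":-6,"dy":-1.6,"dz":0,"hand":1},
    {"ax":0,"ay":0,"az":0,"dx":-6.8,"dy":-1.8,"dz":0,"hand":1},
    {"ax":0,"ay":0,"az":0,"dx":-7.4,"dy":-2,"dz":0,"hand":1},
    {"ax":0,"ay":0,"az":0,"dx":-8,"dy":-2.2,"dz":0,"hand":1},
    {"ax":0,"ay":0,"az":0,"dx":-8.2,"dy":-2.2,"dz":0,"hand":1},
    {"ax":0,"ay":0,"az":0,"dx":-8.2,"dy":-2.2,"dz":0,"hand":1},
  ],
)

```text
clock: 4.75
eef_pos: [503.8, -297.9, 104.0]
tool_rot: [3.142, -0.0, 1.734]
force: [-0.2, 0.3, 0.4]
width: 0.2
gripper_force: 0.0
```

Run:
```python
from cell import *
import cv2,numpy as np
o=[get_image(n)["pixels"][:,:,::-1] for n in("side","top")]
a=cv2.resize(o[0][150:250,300:420],(480,400),interpolation=cv2.INTER_CUBIC)
b=cv2.resize(o[1][150:230,310:374],(320,400),interpolation=cv2.INTER_CUBIC)
cv2.imwrite("pics/c2.png",np.hstack([a,b]))
```

```text
(no output)
```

View pics/c2.png

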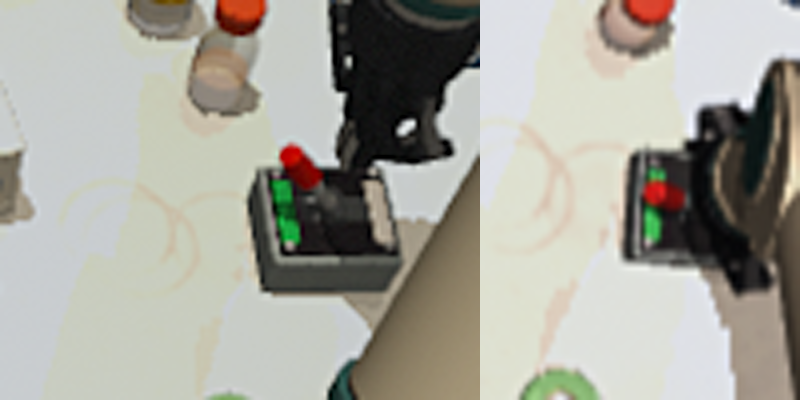

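Run:
```python
import numpy as np
for n,f in(("side",lambda p:((p[0]-300)*4,(p[1]-150)*4)),("top",lambda p:(480+(p[0]-310)*5,(p[1]-150)*5))):
    d=np.load(n+"0.npz")
    for X in([504,-298,104],[504,-298,200],[514,-260,118],[509,-304,49]):
        c=d["mtx"]@(d["R"]@np.array(X)+d["t"]);p=c[:2]/c[2];print(n,X,p.round(1),np.round(f(p)))
```

```text
side [504, -298, 104] [385.2 193.8] [341. 175.]
side [504, -298, 200] [395.3 172. ] [381.  88.]
side [514, -260, 118] [371.3 188.8] [285. 155.]
side [509, -304, 49] [381.7 203.2] [327. 213.]
top [504, -298, 104] [354.1 191.5] [700. 208.]
top [504, -298, 200] [360.  188.9] [730. 194.]
top [514, -260, 118] [343.7 188.3] [648. 191.]
top [509, -304, 49] [352.6 191.5] [693. 207.]
```

The fingers are on the white side at crop (345,170), but the lever is still at green with its tip at (292,157). They slid past it about 8 mm off-centre. I'll rise, turn the tool so it closes along the lever's travel, and straddle the lever with open fingers to carry it across.

>>> send_rows(
  series=[
    {"ax":0,"ay":0,"az":0,"dx":0,"dy":0,"dz":-4,"hand":1},
    {"ax":0,"ay":0,"az":0,"dx":0,"dy":0,"dz":-8,"hand":1},
    {"ax":0,"ay":0,"az":0.14,"dx":0,"dy":0,"dz":-10.5,"hand":1},
    {"ax":0,"ay":0,"az":0.28,"dx":1.6,"dy":0.8,"dz":-10.5,"hand":0.3},
    {"ax":0,"ay":0,"az":0.42,"dx":3.2,"dy":1.6,"dz":-10.5,"hand":0.3},
    {"ax":0,"ay":0,"az":0.56,"dx":3.2,"dy":1.6,"dz":-10.5,"hand":0.3},
    {"ax":0,"ay":0,"az":0.7,"dx":3.2,"dy":1.6,"dz":-10.5,"hand":0.3},
    {"ax":0,"ay":0,"az":0.84,"dx":3.2,"dy":1.6,"dz":-10.5,"hand":0.3},
    {"ax":0,"ay":0,"az":0.98,"dx":3.2,"dy":1.6,"dz":-10.5,"hand":0.3},
    {"ax":0,"ay":0,"az":1.12,"dx":3.2,"dy":1.6,"dz":-10.5,"hand":0.3},
  ],
)

```text
clock: 5.85
eef_pos: [514.5, -262.7, 209.1]
tool_rot: [-3.141, -0.0, 0.609]
force: [0.6, 0.7, 0.5]
width: 59.8
gripper_force: 0.0
```

>>> send_rows(
  series=[
    {"ax":0,"ay":0,"az":0.14,"dx":0,"dy":0,"dz":0,"hand":0.3},
    {"ax":0,"ay":0,"az":0.28,"dx":0,"dy":0,"dz":0,"hand":0.3},
    {"ax":0,"ay":0,"az":0.42,"dx":0,"dy":0,"dz":0,"hand":0.3},
    {"ax":0,"ay":0,"az":0.56,"dx":0,"dy":0,"dz":0,"hand":0.3},
    {"ax":0,"ay":0,"az":0.71,"dx":0,"dy":0,"dz":0,"hand":0.3},
    {"ax":0,"ay":0,"az":0.71,"dx":0,"dy":0,"dz":0,"hand":0.3},
    {"ax":0,"ay":0,"az":0.71,"dx":0,"dy":0,"dz":0,"hand":0.3},
  ],
)

```text
clock: 6.55
eef_pos: [514.5, -262.9, 209.0]
tool_rot: [-3.141, 0.0, -0.092]
force: [0.8, -0.4, -0.6]
width: 59.6
gripper_force: 0.0
```

Run:
```python
from cell import *
import cv2
s=read_state();print(s["eef_pos"],s["tool_rot"],s["width"],s["qpos"])
d=get_image("wrist");print(d["R"].round(3).tolist(),d["t"],d["mtx"].round(1).tolist())
cv2.imwrite("pics/w1.png",d["pixels"][:,:,::-1])
```

```text
[ 514.54065675 -262.91531312  209.00546697] [-3.14143656e+00  8.24880827e-05 -9.16862834e-02] 59.63321069189611 [ 0.3672742   0.52462287  0.0866828   1.72629616 -0.05584111  0.89319611
 -1.18510021]
[[-0.092, -0.996, 0.001], [-0.95, 0.088, 0.301], [-0.3, 0.027, -0.954]] [-213.77641579  471.95772281  539.7077368 ] [[276.5, 0.0, 253.9], [0.0, 276.5, 190.8], [0.0, 0.0, 1.0]]
```

View pics/w1.png

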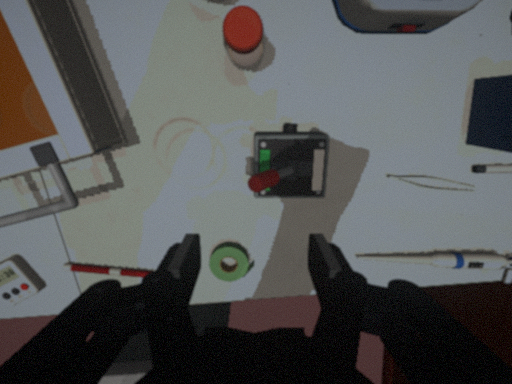

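The wrist view shows the lever tip at about (258,183) and the box plate from (254,132) to (327,197), square to the tool. I'll check the tip and box positions, plus the bar in this view.

Run:
```python
from cell import *
import numpy as np
d=get_image("wrist");R=d["R"];c=-R.T@d["t"]
def b(u,v,z):
    r=R.T@np.linalg.solve(d["mtx"],[u,v,1]);return (c+r*(z-c[2])/r[2])[:2].round(1)
print("tip",b(258,182,118),"box",[b(*p,49) for p in((254,132),(328,132),(326,197),(254,197))],"green",b(265,160,50),"white",b(319,171,50))
p=d["mtx"]@(R@[511,-304,52]+d["t"]);print(p/p[2])
```

```text
tip [ 518.5 -266.6] box [array([ 559.1, -266.6]), array([ 551.2, -351.4]), array([ 472.1, -348. ]), array([ 480.4, -259.3])] green [ 525.6 -276.6] white [ 506.2 -339.9]
[289.06177231 170.24310735   1.        ]
```

>>> send_rows(
  series=[
    {"ax":0,"ay":0,"az":0,"dx":0.3,"dy":0.2,"dz":3,"hand":0.3},
    {"ax":0,"ay":0,"az":0,"dx":0.3,"dy":0.2,"dz":6,"hand":0.3},
    {"ax":0,"ay":0,"az":0,"dx":0.3,"dy":0.2,"dz":8.5,"hand":0.3},
    {"ax":0,"ay":0,"az":0,"dx":0.3,"dy":0.2,"dz":10.5,"hand":0.3},
    {"ax":0,"ay":0,"az":0,"dx":0.3,"dy":0.2,"dz":11.5,"hand":0.3},
    {"ax":0,"ay":0,"az":0,"dx":0.3,"dy":0.2,"dz":11.5,"hand":0.3},
  ],
)

```text
clock: 7.25
eef_pos: [516.4, -265.4, 92.9]
tool_rot: [-3.14, 0.002, -0.095]
force: [0.3, 0.2, 0.7]
width: 59.7
gripper_force: 0.0
```

>>> send_rows(
  series=[
    {"ax":0,"ay":0,"az":0,"dx":0,"dy":1.2,"dz":0,"hand":0.3},
    {"ax":0,"ay":0,"az":0,"dx":0,"dy":2.4,"dz":0,"hand":0.3},
    {"ax":0,"ay":0,"az":0,"dx":0,"dy":3.6,"dz":0,"hand":0.3},
    {"ax":0,"ay":0,"az":0,"dx":0,"dy":4.8,"dz":0,"hand":0.3},
    {"ax":0,"ay":0,"az":0,"dx":0,"dy":6,"dz":0,"hand":0.3},
    {"ax":0,"ay":0,"az":0,"dx":0,"dy":7,"dz":0,"hand":0.3},
    {"ax":0,"ay":0,"az":0,"dx":0,"dy":8,"dz":0,"hand":0.3},
    {"ax":0,"ay":0,"az":0,"dx":0,"dy":8,"dz":0,"hand":0.3},
    {"ax":0,"ay":0,"az":0,"dx":0,"dy":8,"dz":0,"hand":0.3},
  ],
)

```text
clock: 8.15
eef_pos: [509.9, -356.3, 103.2]
tool_rot: [3.128, -0.009, -0.102]
force: [-10.9, -6.5, 44.8]
width: 59.7
gripper_force: 22.1
```

Run:
```python
from cell import *
import cv2,numpy as np
a=get_image("wrist")["pixels"][:,:,::-1];b=get_image("side")["pixels"][:,:,::-1]
cv2.imwrite("pics/w2.png",np.hstack([cv2.resize(a[80:330,120:420],(480,400)),cv2.resize(b[150:250,330:410],(320,400),interpolation=cv2.INTER_CUBIC)]))
```

```text
(no output)
```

View pics/w2.png

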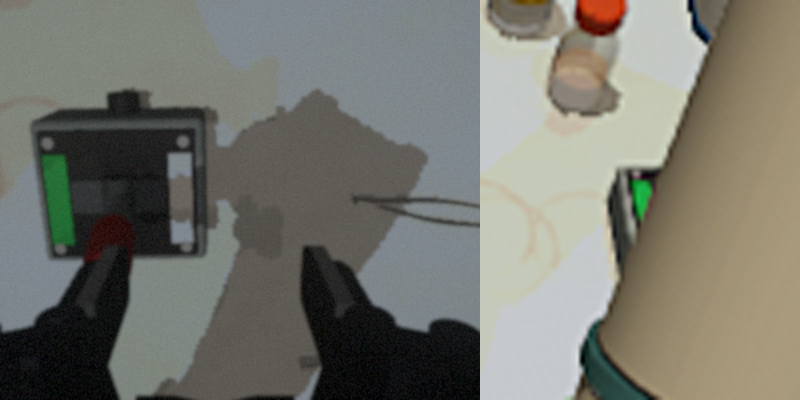

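Run:
```python
from cell import *
import numpy as np
d=get_image("wrist");R=d["R"];s=read_state();print(s["eef_pos"],s["force"],"cam",(-R.T@d["t"]).round())
q=lambda X:(lambda p:(((p[:2]/p[2])-[120,80])*1.6).round())(d["mtx"]@(R@np.array(X)+d["t"]))
C=np.array([513.5,-305,52]);y=np.array([.1,.995,0])
for a in(-.6,-.3,0,.3,.6):
    print(a,[q(C+h*(np.sin(a)*y+np.cos(a)*np.array([0,0,1]))) for h in(42,60,80)])
print("pivot",q(C),"box",q([513.5,-305,49]))
```

```text
[ 509.91252914 -356.35511428  103.16406434] [-10.66018104  -7.84663053  43.31135879] cam [ 584. -361.  268.]
-0.6 [array([153., 222.]), array([173., 236.]), array([200., 255.])]
-0.3 [array([125., 228.]), array([131., 245.]), array([138., 269.])]
0 [array([ 95., 230.]), array([ 83., 249.]), array([ 68., 275.])]
0.3 [array([ 67., 228.]), array([ 40., 246.]), array([  3., 270.])]
0.6 [array([ 45., 223.]), array([  7., 238.]), array([-43., 257.])]
pivot [115. 197.] box [116. 195.]
```

The projection puts the lever about 0.15 rad past upright, with the fingertip sitting on its end. The fingertips are higher than I assumed when open. I'll rise while shifting slightly toward white so it falls to off, then look.

>>> send_rows(
  series=[
    {"ax":0,"ay":0,"az":0,"dx":0,"dy":1.8,"dz":-1.5,"hand":0.3},
    {"ax":0,"ay":0,"az":0,"dx":0,"dy":2.5,"dz":-4,"hand":0.3},
    {"ax":0,"ay":0,"az":0,"dx":0,"dy":2.5,"dz":-8,"hand":0.3},
    {"ax":0,"ay":0,"az":0,"dx":0,"dy":2.5,"dz":-11.5,"hand":0.3},
    {"ax":0,"ay":0,"az":0,"dx":0,"dy":2.5,"dz":-11.5,"hand":0.3},
  ],
)

```text
clock: 8.8
eef_pos: [509.6, -374.4, 215.5]
tool_rot: [3.135, -0.01, -0.098]
force: [0.3, -0.4, -0.1]
width: 60.0
gripper_force: 0.0
```

Run:
```python
from cell import *
import cv2,numpy as np
d=get_image("wrist");a=d["pixels"];R=d["R"];s=read_state();print(s["eef_pos"],s["force"],s["tool_rot"])
h=cv2.cvtColor(a,cv2.COLOR_RGB2HSV);m=((h[...,0]<8)|(h[...,0]>172))&(h[...,1]>140)&(h[...,2]>50)
n,l,st,ce=cv2.connectedComponentsWithStats(m.astype(np.uint8))
print([(st[i].tolist(),ce[i].round().tolist()) for i in range(1,n) if st[i][4]>40])
q=lambda X:(lambda p:(p[:2]/p[2]).round())(d["mtx"]@(R@np.array(X)+d["t"]))
C=np.array([513.5,-305,52]);y=np.array([.1,.995,0])
for v in(-.6,0,.6): print(v,[q(C+k*(np.sin(v)*y+np.cos(v)*np.array([0,0,1]))) for k in(42,60,80)])
```

```text
[ 508.2004783  -373.15191988  212.67625681] [-1.09676689 -0.69107821 -0.07677413] [ 3.13762862 -0.00621886 -0.09774431]
[([97, 19, 39, 42, 1251], [116.0, 39.0]), ([292, 34, 12, 6, 57], [297.0, 37.0]), ([208, 174, 29, 22, 406], [222.0, 185.0]), ([0, 270, 38, 8, 193], [18.0, 273.0]), ([50, 274, 32, 7, 161], [66.0, 277.0])]
-0.6 [array([212., 180.]), array([220., 184.]), array([229., 188.])]
0 [array([189., 182.]), array([185., 187.]), array([180., 193.])]
0.6 [array([169., 180.]), array([155., 184.]), array([138., 188.])]
```

The lever grip at (222,185) matches the off projection (220,184), so the isolator is off with the lid shut. Next is the lid bar.

>>> send_rows(
  series=[
    {"ax":0,"ay":0,"az":-0.14,"dx":-0.5,"dy":-3.7,"dz":0,"hand":0.5},
    {"ax":0,"ay":0,"az":-0.28,"dx":-1,"dy":-7.4,"dz":0,"hand":0.5},
    {"ax":0,"ay":0,"az":-0.42,"dx":-1.6,"dy":-11.1,"dz":0,"hand":0.5},
    {"ax":0,"ay":0,"az":-0.56,"dx":-2.1,"dy":-14.8,"dz":0,"hand":0.5},
    {"ax":0,"ay":0,"az":-0.7,"dx":-2.7,"dy":-18.5,"dz":0,"hand":0.5},
    {"ax":0,"ay":0,"az":-0.84,"dx":-3.2,"dy":-22.2,"dz":0,"hand":0.5},
    {"ax":0,"ay":0,"az":-0.98,"dx":-3.7,"dy":-25.9,"dz":0,"hand":0.5},
    {"ax":0,"ay":0,"az":-1.12,"dx":-4.3,"dy":-29.6,"dz":0,"hand":0.5},
    {"ax":0,"ay":0,"az":-1.26,"dx":-4.8,"dy":-33.3,"dz":0,"hand":0.5},
    {"ax":0,"ay":0,"az":-1.4,"dx":-5.3,"dy":-37,"dz":0,"hand":0.5},
  ],
)

```text
clock: 9.85
eef_pos: [489.2, 3.6, 208.4]
tool_rot: [-3.141, 0.001, 1.309]
force: [0.3, -0.0, 0.3]
width: 42.8
gripper_force: 0.0
```

>>> send_rows(
  series=[
    {"ax":0,"ay":0,"az":-0.14,"dx":0,"dy":0,"dz":0,"hand":0.5},
    {"ax":0,"ay":0,"az":-0.28,"dx":0,"dy":0,"dz":0,"hand":0.5},
    {"ax":0,"ay":0,"az":-0.43,"dx":0,"dy":0,"dz":0,"hand":0.5},
    {"ax":0,"ay":0,"az":-0.43,"dx":0,"dy":0,"dz":0,"hand":0.5},
  ],
)

```text
clock: 10.25
eef_pos: [489.3, 2.3, 208.2]
tool_rot: [-3.14, -0.001, 1.734]
force: [0.5, 1.0, -0.1]
width: 42.7
gripper_force: 0.0
```

Run:
```python
from cell import *
import cv2
d=get_image("wrist");s=read_state();print(s["eef_pos"],s["tool_rot"],s["width"],s["qpos"].round(2))
cv2.imwrite("pics/w3.png",d["pixels"][:,:,::-1])
import numpy as np;np.savez("w3.npz",**d)
```

```text
[489.41479742   2.26800982 208.36669734] [-3.14024610e+00 -5.00365417e-04  1.72985281e+00] 42.75894164313792 [ 0.27  0.43 -0.46  1.94  0.26  0.82 -0.17]
```

View pics/w3.png

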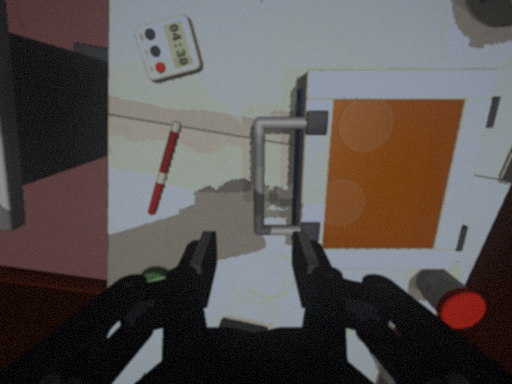

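The wrist view shows the bar running from (257,125) to (260,230), with its centre at about (258,177), nearly square to the gripper.

Run:
```python
import numpy as np
d=dict(np.load("w3.npz"));R=d["R"];c=-R.T@d["t"]
def b(u,v,z):
    r=R.T@np.linalg.solve(d["mtx"],[u,v,1]);return (c+r*(z-c[2])/r[2])[:2]
A,B=b(257,125,83),b(260,230,83);print(A,B,(A+B)/2,np.linalg.norm(A-B),np.degrees(np.arctan2(*(A-B)[::-1])))
```

```text
[482.14476954  58.96401262] [504.91371513 -56.40989215] [493.52924233   1.27706024] 117.59916149922924 101.16381912096892
```

>>> send_rows(
  series=[
    {"ax":0,"ay":0,"az":-0.015,"dx":-0.2,"dy":0.3,"dz":4,"hand":0.5},
    {"ax":0,"ay":0,"az":-0.015,"dx":-0.2,"dy":0.3,"dz":8,"hand":0.5},
    {"ax":0,"ay":0,"az":-0.015,"dx":-0.2,"dy":0.3,"dz":11,"hand":0.5},
    {"ax":0,"ay":0,"az":-0.015,"dx":-0.2,"dy":0.3,"dz":13,"hand":0.5},
    {"ax":0,"ay":0,"az":-0.015,"dx":-0.2,"dy":0.3,"dz":14.6,"hand":0.5},
    {"ax":0,"ay":0,"az":-0.015,"dx":-0.2,"dy":0.3,"dz":14.6,"hand":0.5},
  ],
)

```text
clock: 10.9
eef_pos: [491.3, 0.9, 61.0]
tool_rot: [-3.137, -0.0, 1.746]
force: [-0.6, 0.4, 0.4]
width: 42.7
gripper_force: 0.0
```

>>> send_rows(
  series=[
    {"ax":0,"ay":0,"az":0,"dx":0,"dy":0,"dz":0,"hand":1},
    {"ax":0,"ay":0,"az":0,"dx":0,"dy":0,"dz":0,"hand":1},
    {"ax":0,"ay":0,"az":0,"dx":0,"dy":0,"dz":0,"hand":1},
    {"ax":0,"ay":0,"az":0,"dx":0,"dy":0,"dz":0,"hand":1},
    {"ax":0,"ay":0,"az":0,"dx":0,"dy":0,"dz":0,"hand":1},
  ],
)

```text
clock: 11.4
eef_pos: [494.5, 1.5, 64.5]
tool_rot: [3.138, 0.001, 1.748]
force: [0.1, -0.6, 7.1]
width: 0.1
gripper_force: 3.1
```

The fingers shut on nothing, with a slight upward force: the tips are resting on top of the bar (89 mm) at a reported z of 64. The lever contacts fit this too, so the real tips sit about 24 mm above the reported TCP. I'll rise, reopen and go 24 mm lower.

>>> send_rows(
  series=[
    {"ax":0,"ay":0,"az":0,"dx":0,"dy":0,"dz":-3,"hand":1},
    {"ax":0,"ay":0,"az":0,"dx":0,"dy":0,"dz":-3,"hand":0.5},
    {"ax":0,"ay":0,"az":0,"dx":0,"dy":0,"dz":-3,"hand":0.5},
    {"ax":0,"ay":0,"az":0,"dx":0,"dy":0,"dz":-3,"hand":0.5},
    {"ax":0,"ay":0,"az":0,"dx":0,"dy":0.1,"dz":-1,"hand":0.5},
    {"ax":0,"ay":0,"az":0,"dx":0,"dy":0.1,"dz":0.8,"hand":0.5},
    {"ax":0,"ay":0,"az":0,"dx":0,"dy":0.1,"dz":2.2,"hand":0.5},
    {"ax":0,"ay":0,"az":0,"dx":0,"dy":0.1,"dz":2.2,"hand":0.5},
  ],
)

```text
clock: 12.2
eef_pos: [492.2, 1.6, 39.0]
tool_rot: [-3.137, -0.0, 1.749]
force: [0.2, 0.1, 0.3]
width: 42.8
gripper_force: 0.0
```

>>> send_rows(
  series=[
    {"ax":0,"ay":0,"az":0,"dx":0,"dy":0,"dz":0,"hand":1},
    {"ax":0,"ay":0,"az":0,"dx":0,"dy":0,"dz":0,"hand":1},
    {"ax":0,"ay":0,"az":0,"dx":0,"dy":0,"dz":0,"hand":1},
    {"ax":0,"ay":0,"az":0,"dx":0,"dy":0,"dz":0,"hand":1},
    {"ax":0,"ay":0,"az":0,"dx":0,"dy":0,"dz":0,"hand":1},
  ],
)

```text
clock: 12.7
eef_pos: [494.4, 1.8, 41.4]
tool_rot: [3.141, -0.0, 1.748]
force: [0.0, 0.8, 1.8]
width: 10.0
gripper_force: 58.5
```

>>> send_rows(
  series=[
    {"ax":0,"ay":0,"az":0,"dx":0,"dy":0,"dz":-1.1,"hand":1},
    {"ax":0,"ay":0,"az":0,"dx":0,"dy":0.1,"dz":-2.3,"hand":1},
    {"ax":0,"ay":0,"az":0,"dx":0,"dy":0.3,"dz":-3.4,"hand":1},
    {"ax":0,"ay":0,"az":0,"dx":0,"dy":0.5,"dz":-4.6,"hand":1},
    {"ax":0,"ay":0,"az":0,"dx":0,"dy":0.5,"dz":-4.6,"hand":1},
  ],
)

```text
clock: 13.2
eef_pos: [498.7, 2.4, 88.4]
tool_rot: [3.142, 0.0, 1.748]
force: [-2.5, 1.4, -1.8]
width: 9.8
gripper_force: 58.4
```

>>> send_rows(
  series=[
    {"ax":0,"ay":0,"az":0,"dx":0,"dy":0.6,"dz":-2.2,"hand":1},
    {"ax":0,"ay":0,"az":0,"dx":0,"dy":1.4,"dz":-4.4,"hand":1},
    {"ax":0,"ay":0,"az":0,"dx":0,"dy":2.4,"dz":-6.5,"hand":1},
    {"ax":0,"ay":0,"az":0,"dx":0,"dy":3.6,"dz":-8.4,"hand":1},
    {"ax":0,"ay":0,"az":0,"dx":0,"dy":5,"dz":-10.3,"hand":1},
    {"ax":0,"ay":0,"az":0,"dx":0,"dy":6.5,"dz":-11.9,"hand":1},
    {"ax":0,"ay":0,"az":0,"dx":0,"dy":8.2,"dz":-13.5,"hand":1},
    {"ax":0,"ay":0,"az":0,"dx":0,"dy":10.1,"dz":-14.8,"hand":1},
    {"ax":0,"ay":0,"az":0,"dx":0,"dy":11,"dz":-15.4,"hand":1},
    {"ax":0,"ay":0,"az":0,"dx":0,"dy":11,"dz":-15.4,"hand":1},
  ],
)

```text
clock: 14.2
eef_pos: [604.5, 20.1, 243.8]
tool_rot: [-3.136, 0.003, 1.747]
force: [-14.7, -4.6, 20.7]
width: 9.8
gripper_force: 60.8
```

>>> send_rows(
  series=[
    {"ax":0,"ay":0,"az":0,"dx":0,"dy":0,"dz":0,"hand":1},
    {"ax":0,"ay":0,"az":0,"dx":0,"dy":0,"dz":0,"hand":1},
    {"ax":0,"ay":0,"az":0,"dx":0,"dy":0,"dz":0,"hand":1},
  ],
)

```text
clock: 14.5
eef_pos: [603.8, 19.9, 243.4]
tool_rot: [-3.135, 0.003, 1.747]
force: [-14.4, -3.6, 19.7]
width: 9.8
gripper_force: 60.6
```

Run:
```python
from cell import *
import cv2,numpy as np
s=read_state();print(s["eef_pos"],s["tool_rot"],s["width"],s["force"],s["gripper_force"])
b=get_image("side")["pixels"][:,:,::-1]
t=get_image("top")["pixels"][:,:,::-1]
cv2.imwrite("pics/end.png",np.hstack([cv2.resize(b[90:290,190:410],(440,400)),cv2.resize(t[100:250,220:365],(350,400))]))
```

```text
[603.7616509   19.91892711 243.35486429] [-3.1353407   0.00338125  1.74745396] 9.799298283846928 [-14.38596196  -3.59149738  19.66561068] 60.622379779815674
```

View pics/end.png

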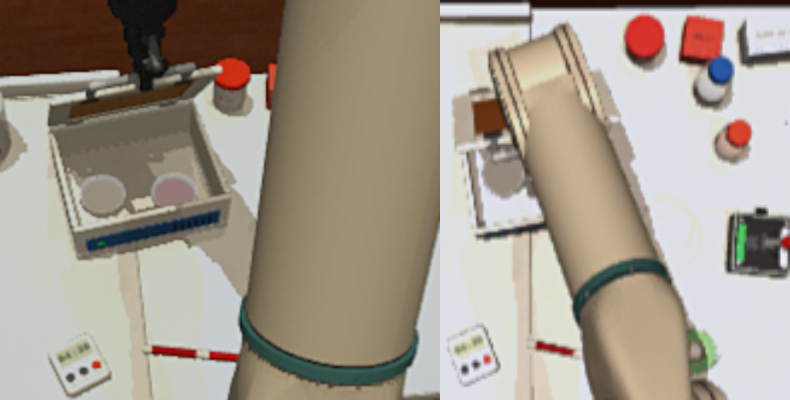

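The side view shows the lid open with the bar in the gripper and both dishes in place. The top view shows the lever's red end on the white side. The chord of travel gives about 1.03 rad. I'll relieve the roughly 25 N radial strain slightly and let it settle.

>>> send_rows(
  series=[
    {"ax":0,"ay":0,"az":0,"dx":0,"dy":-0.1,"dz":-0.2,"hand":1},
    {"ax":0,"ay":0,"az":0,"dx":0,"dy":-0.1,"dz":-0.3,"hand":1},
    {"ax":0,"ay":0,"az":0,"dx":0,"dy":-0.1,"dz":-0.3,"hand":1},
    {"ax":0,"ay":0,"az":0,"dx":0,"dy":-0.1,"dz":-0.3,"hand":1},
    {"ax":0,"ay":0,"az":0,"dx":0,"dy":-0.1,"dz":-0.3,"hand":1},
    {"ax":0,"ay":0,"az":0,"dx":0,"dy":-0.1,"dz":-0.3,"hand":1},
    {"ax":0,"ay":0,"az":0,"dx":0,"dy":-0.1,"dz":-0.3,"hand":1},
    {"ax":0,"ay":0,"az":0,"dx":0,"dy":-0.1,"dz":-0.3,"hand":1},
  ],
)

```text
clock: 15.4
eef_pos: [605.2, 20.3, 244.3]
tool_rot: [-3.139, 0.002, 1.748]
force: [-6.3, -3.2, 6.4]
width: 9.6
gripper_force: 59.5
```

```bash
python3 -c "
from cell import *
print(finish_job())"
```

```text
the job is handed in; nothing more can be done
None
```

The isolator lever is off, thrown before the lid was raised, and the bar is in the gripper with the lid held at about 60 degrees (my estimate is 1.03 rad); the job was handed in at about 15 s, and the hand-in returned no verdict.

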